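Fill the spice caddy for the table

ROBOT

A 7-joint arm with a two-finger parallel gripper is mounted at the origin on the work surface. World frame = base frame: x ahead of the robot, y to its left, z up, the work surface at z = 0. Lengths are in m, angles in rad, forces in N, time in s.
With the tool pointing down it reaches from about 0.425 to 0.875 m from the base axis. Payload 4.7 kg.
Tool frame: the origin (TCP) lies midway between the tips of the shut fingers; the grasp point (between the pads) lies 19 mm behind it; z points along the fingers, y is the line along which they close (so a half turn about z gives the same grasp; the last joint's range is limited). The gripper opens to 87 mm and grips with 3 to 60 N. Pads are 19 mm wide; open, the fingers measure 117 mm over their backs; the gripper's body (75 mm by 190 mm) begins 51 mm behind the grasp point.
Start: joints at [1.159, 0.321, -0.07, 1.45, 0.023, 1.371, -0.057], TCP at [0.268, -0.592, 0.223] pointing down, gripper open.
Joint ranges: [-2.86, 2.86], [-0.3, 2.09], [-1.38, 1.24], [0.06, 2.45], [-1.56, 4.7], [0.09, 2.05], [-2.69, 2.69]. Speed limits (rad/s): [2.57, 2.57, 3.14, 3.14, 3.14, 3.14, 3.14].

INTERFACE

Orientations are given as a rotation vector (axis times angle).
In Python, from bench import ctrl gives the robot as it stands. The module is installed in compiled form; this text tells all that it offers.
- The arm moves only by the tool carry_out, never from a script. Its argument "steps" is a list of rows, each a list of 7 numbers: the turn, a rotation vector about the world's x, y, z in degrees, then the shift along the world's x, y, z in cm, then the opening, from 0 (shut) to 1 (fully open). A call has 1 to 12 rows; each row is the pose to reach, as a shift and turn from the pose commanded when the call began; what a row does not reach only later rows make up. A row lasts 1/10 s, in which the tool goes at most 50 mm and 8.59 degrees, less where a joint would pass 70% of its speed; a pose out of reach is approached as far as the arm can. A call with a gripper value outside its range is refused whole. The fingers move at their own pace and stop on an object; "squeeze" is the grip in N (left out, the last holds). Time passes only in rows, so rows that repeat a pose let the fingers close. It gives the time, the measured TCP pose, the force, the opening and the grip force at its end, in the units of the state.
- ctrl.get_state(): the state, without advancing time (a new reading comes with each control period).
- ctrl.get_image(name): name is "scene" or "top" or "wrist"; returns a dict with "pixels" (384x512x3 uint8, red, green, blue), "camera_matrix" (3x3 intrinsics, pixels), "k1" (the pictures are not rectified: a ray, as slopes to the right and down, at radius r is drawn at 1 + k1 r^2 times it, then the intrinsics apply), "cam_to_world" (4x4, takes a point from camera to world coordinates); the wrist camera has in their place "T_tool_cam" (4x4, takes a point from camera to tool coordinates, whose origin is the TCP and whose axes are the flange's). Camera axes: x right, y down, z forward; pixel columns grow to the right and rows downward; lengths in m; the calibration is good to about 2 mm. A picture is of the moment at which its call begins: read the wrist's pose just before it. There is no depth.
- ctrl.close_job(): hands the job in; it is judged then, once.
The state is a dict: "time": time; "joint_positions": joint angles; "qd": joint speeds; "joint_torque": joint torques, N m; "position": TCP position; "tool_rot": TCP orientation; "ft_force": force on the tool from outside, world axes, zero at the start; "torque": the same for the moment, N m; "grip_width": opening from 0.0 (shut) to 1.0 (fully open); "grip_force": force on a finger pad.
Only numpy, scipy, OpenCV 4.12 (cv2) and the standard library are available. Lean on these libraries where they do the work, as an engineer would, in place of code of your own. Each camera call takes 0.05 s, during which the arm holds its last target. There are 200 camera calls.

TASK

Get the spice caddy ready to carry to the table: lift its clear dust cover off and set it down flat on the bare slate, then stand every small spice jar and square tin that is out on the slate in the caddy, one upright in each free compartment, and stand the bamboo board from the rack upright in the slot at the back of the caddy. Set the things down rather than dropping them, keep the mill where it is in the caddy, and leave the mug, the green cup, the noodle box and the big jar alone.

Things in the scene. Friction and masses are not known exactly. Their poses are not given: they have to be found in the camera images.
- caddy: Fixed bamboo caddy. Origin on the slate under the middle of its 6 compartments, z up, x towards its board slot (about away from the robot), y along it. Base 8 thick, x -86 to 112, y -116 to 116. Compartments 60 x 60 inside, 2 rows (x = -34, 34) by 3 (y = -68, 0, 68), floor at z = 8; walls 8 thick, outer ones up to z = 42 (outer faces x = -72, 72, y = -106, 106), dividers up to 39.
- cover: Clear dust cover, open-bottomed box 156 (x) x 224 (y) x 93 high, about 0.3 kg; chrome bar handle on its middle, 14 wide (x), 80 long (y), 111 to 125 above the lower rim. Origin: centre of the lower rim, z up. Starts loose over the compartments on the caddy's base, 3 mm clear of the walls; lift straight up 90. Bare slate for it around x 0.41, y -0.26 m, its y pointing ahead.
- board: Bamboo serving board standing on edge: 14 thick (x), 150 wide (y), 140 high, with a neck 56 wide (y) in the middle up to 190 high, 0.2 to 0.34 kg. Origin at the centre of its lower edge, z up. Starts standing loose in the rack's slot, leaning by up to 6 degrees, its lower edge 12 above the slate.
- rack: Fixed wooden board rack, 100 (x) x 190 (y), base 12 thick, on the slate at the robot's right. Origin at the centre of its underside, z up. Slot for the board at x = -27.5, 18 wide, 165 long, walls up to 52; a baking tray 10 thick, up to 112 high, is fixed in it at x = 30 and stays.
- slot (a point): Centre of the floor of the caddy's board slot (caddy x = 96, y = 0, z = 8); axes as the caddy's. The slot is 20 wide in x (86 to 106), 170 long in y; front wall up to z = 48, back wall up to z = 60 above the slate.
- cell0 (a point): Centre of the floor of compartment 0 of the caddy (caddy x = -34, y = -68, z = 8); axes as the caddy's.
- cell1 (a point): Centre of the floor of compartment 1 of the caddy (caddy x = -34, y = 0, z = 8); axes as the caddy's.
- cell2 (a point): Centre of the floor of compartment 2 of the caddy (caddy x = -34, y = 68, z = 8); axes as the caddy's.
- cell3 (a point): Centre of the floor of compartment 3 of the caddy (caddy x = 34, y = -68, z = 8); axes as the caddy's.
- cell4 (a point): Centre of the floor of compartment 4 of the caddy (caddy x = 34, y = 0, z = 8); axes as the caddy's.
- cell5 (a point): Centre of the floor of compartment 5 of the caddy (caddy x = 34, y = 68, z = 8); axes as the caddy's.
- jar1: Spice jar: upright amber glass cylinder with a chrome twist top of the same width, diameter 42, height 80 (chrome from 58 up). Origin at the centre of its underside, z up its axis. May be absent. Starts upright on the slate to the left of the caddy.
- jar2: Spice jar: upright amber glass cylinder with a chrome twist top of the same width, diameter 42, height 80 (chrome from 58 up). Origin at the centre of its underside, z up its axis. May be absent. Starts upright on the slate to the left of the caddy.
- jar3: Spice jar: upright amber glass cylinder with a chrome twist top of the same width, diameter 42, height 80 (chrome from 58 up). Origin at the centre of its underside, z up its axis. May be absent. Starts upright on the slate to the left of the caddy.
- tin1: Square spice tin of bare metal, 42 x 42, height 78, upright. Origin at the centre of its underside, z up, x and y square to its sides. May be absent. Starts upright on the slate to the left of the caddy.
- tin2: Square spice tin of bare metal, 42 x 42, height 78, upright. Origin at the centre of its underside, z up, x and y square to its sides. May be absent. Starts upright on the slate to the left of the caddy.
- mill1: Turned dark wooden mill, greatest diameter 42, height 84, already standing in a compartment of the caddy; it stays there. Origin at the centre of its underside, z up. Exactly one of the three mills is present.
- mill2: Turned dark wooden mill, greatest diameter 42, height 84, already standing in a compartment of the caddy; it stays there. Origin at the centre of its underside, z up. Exactly one of the three mills is present.
- mill3: Turned dark wooden mill, greatest diameter 42, height 84, already standing in a compartment of the caddy; it stays there. Origin at the centre of its underside, z up. Exactly one of the three mills is present.
- cup: Bystander: green silicone collapsible cup, rim diameter 72, height 58, standing among the jars and tins. Origin at the centre of its underside.
- mug: Bystander: white porcelain mug, diameter 80, height 92, handle at its +y. Origin at the centre of its underside.
- noodle_box: Bystander: tall clear plastic noodle box with white lid, 89 x 89 x 230. Origin at the centre of its underside.
- big_jar: Bystander: large chrome twist-top glass jar, diameter 92, height 135. Origin at the centre of its underside.
Mind the look-alikes: they are no part of the job. What is shaped like the jar1 but pink, purple or turquoise is not meant.

How it is judged:
On the way:
1. the dust cover is off the caddy, flat on the slate and let go (height (world z) of cover below 0.006 m and angle between cover's own z axis and vertical below 0.06 rad and contact force between cover and caddy below 0.05 N and contact force between the fingers and cover below 0.05 N), for 0.3 s.
At the end, for the whole second after the job is handed in: Cover flat on the slate (6 mm, 0.06 rad). Each jar and tin upright (0.15 rad) on a compartment's floor (19 mm of its centre, 5 mm high). Mill within 30 mm of its start. Board in the slot (22 mm of its middle, 6 mm high, tilt 0.2, yaw 0.25 rad). Bystanders upright, all at rest (height (world z) of cover below 0.006 m and angle between cover's own z axis and vertical below 0.06 rad and contact force between cover and caddy below 0.05 N and linear speed of each of cover, jar1, jar2, jar3, tin1, tin2, board below 0.03 m/s and (horizontal distance between jar1 and cell0 below 0.019 m or horizontal distance between jar1 and cell1 below 0.019 m or horizontal distance between jar1 and cell2 below 0.019 m or horizontal distance between jar1 and cell3 below 0.019 m or horizontal distance between jar1 and cell4 below 0.019 m or horizontal distance between jar1 and cell5 below 0.019 m) and z of each of jar1, jar2, jar3, tin1, tin2 in the frame of caddy below 0.013 m and angle between each of jar1, jar2, jar3, tin1, tin2, mill1, mill2, mill3's own z axis and vertical below 0.15 rad and (horizontal distance between jar2 and cell0 below 0.019 m or horizontal distance between jar2 and cell1 below 0.019 m or horizontal distance between jar2 and cell2 below 0.019 m or horizontal distance between jar2 and cell3 below 0.019 m or horizontal distance between jar2 and cell4 below 0.019 m or horizontal distance between jar2 and cell5 below 0.019 m) and (horizontal distance between jar3 and cell0 below 0.019 m or horizontal distance between jar3 and cell1 below 0.019 m or horizontal distance between jar3 and cell2 below 0.019 m or horizontal distance between jar3 and cell3 below 0.019 m or horizontal distance between jar3 and cell4 below 0.019 m or horizontal distance between jar3 and cell5 below 0.019 m) and (horizontal distance between tin1 and cell0 below 0.019 m or horizontal distance between tin1 and cell1 below 0.019 m or horizontal distance between tin1 and cell2 below 0.019 m or horizontal distance between tin1 and cell3 below 0.019 m or horizontal distance between tin1 and cell4 below 0.019 m or horizontal distance between tin1 and cell5 below 0.019 m) and (horizontal distance between tin2 and cell0 below 0.019 m or horizontal distance between tin2 and cell1 below 0.019 m or horizontal distance between tin2 and cell2 below 0.019 m or horizontal distance between tin2 and cell3 below 0.019 m or horizontal distance between tin2 and cell4 below 0.019 m or horizontal distance between tin2 and cell5 below 0.019 m) and distance of each of mill1, mill2, mill3 from where it was at the start of the episode below 0.03 m and horizontal distance between board and slot below 0.022 m and z of board in the frame of caddy below 0.014 m and angle between board's own z axis and vertical below 0.2 rad and angle between the x axis of board and the x axis of caddy, either way round below 0.25 rad and angle between each of cup, mug, noodle_box, big_jar's own z axis and vertical below 0.3 rad); the robot touches nothing.
It fails at once if the cup, mug, noodle box or big jar is shifted more than 6 cm or knocked over ((distance of cup from where it was at the start of the episode above 0.06 m or angle between cup's own z axis and vertical above 0.7 rad) or (distance of mug from where it was at the start of the episode above 0.06 m or angle between mug's own z axis and vertical above 0.7 rad) or (distance of noodle_box from where it was at the start of the episode above 0.06 m or angle between noodle_box's own z axis and vertical above 0.7 rad) or (distance of big_jar from where it was at the start of the episode above 0.06 m or angle between big_jar's own z axis and vertical above 0.7 rad)).
It fails at once if a jar or tin is dropped into the caddy from a height instead of being set down ((linear speed of jar1 above 0.9 m/s and contact force between the fingers and jar1 below 0.05 N and horizontal distance between jar1 and caddy below 0.12 m and z of jar1 in the frame of caddy above 0.03 m) or (linear speed of jar2 above 0.9 m/s and contact force between the fingers and jar2 below 0.05 N and horizontal distance between jar2 and caddy below 0.12 m and z of jar2 in the frame of caddy above 0.03 m) or (linear speed of jar3 above 0.9 m/s and contact force between the fingers and jar3 below 0.05 N and horizontal distance between jar3 and caddy below 0.12 m and z of jar3 in the frame of caddy above 0.03 m) or (linear speed of tin1 above 0.9 m/s and contact force between the fingers and tin1 below 0.05 N and horizontal distance between tin1 and caddy below 0.12 m and z of tin1 in the frame of caddy above 0.03 m) or (linear speed of tin2 above 0.9 m/s and contact force between the fingers and tin2 below 0.05 N and horizontal distance between tin2 and caddy below 0.12 m and z of tin2 in the frame of caddy above 0.03 m)).
It fails at once if the board is dropped into its slot from a height instead of being set down (linear speed of board above 0.9 m/s and contact force between the fingers and board below 0.05 N and horizontal distance between board and slot below 0.06 m and z of board in the frame of caddy above 0.03 m).
Of jar1, jar2, jar3, tin1, tin2 only 3 to 5 are there at a start; the rules pass over those that are not, and their reading is None.
Of mill1, mill2, mill3 only 1 to 1 are there at a start; the rules pass over those that are not, and their reading is None.
At some moment in a run one of jar1, jar2, jar3, tin1, tin2 may be knocked a few centimetres aside while the robot is not near it.
It also fails if it takes over 210 s, if anything falls off the work surface, if the arm or the gripper's body presses on something with over 40 N, if the wrist force passes 120 N, or if a joint passes its speed limit or range.

## Working session

There is one attempt and no reset: what is moved stays moved. The work goes in short steps, Python scripts to look and compute and a tool call to move; the robot and the scene stay as the last step left them, time stands still between calls to the robot, and variables do not carry over. Pictures are saved under pics/ and viewed, at most 14 in all, crops included, and the job is handed in when it is done.

Besides the shell and the picture viewer there is one more tool, called after ">>>" in YAML: its name, and indented under it one key for each argument. carry_out: Moves the arm, as the interface text tells. Its arguments: {"type":"object","properties":{"steps":{"type":"array","items":{"type":"array","items":{"type":"number"}}},"squeeze":{"type":"number"}},"required":["steps"]}

```bash
mkdir -p pics
cat > h.py <<'E'
import numpy as np, cv2, pickle
from bench import ctrl
from scipy.spatial.transform import Rotation as R
def snap(name,fn=None):
    s=ctrl.get_state(); im=ctrl.get_image(name)
    if name=='wrist':
        T=np.eye(4);T[:3,:3]=R.from_rotvec(s['tool_rot']).as_matrix();T[:3,3]=s['position']
        im['cam_to_world']=T@np.array(im['T_tool_cam'])
    fn=fn or name
    pickle.dump(im,open(f'pics/{fn}.pkl','wb'))
    return im
def load(fn): return pickle.load(open(f'pics/{fn}.pkl','rb'))
def save(im,out,crop=None,k=1):
    p=im['pixels'][:,:,::-1]
    if crop: p=p[crop[1]:crop[3],crop[0]:crop[2]]
    cv2.imwrite(f'pics/{out}.png',cv2.resize(p,None,fx=k,fy=k,interpolation=cv2.INTER_CUBIC))
def pix2w(im,u,v,z):
    K=np.array(im['camera_matrix']);k1=im['k1'];T=np.array(im['cam_to_world'])
    d=np.array([(u-K[0,2])/K[0,0],(v-K[1,2])/K[1,1]]);p=d.copy()
    for _ in range(30): p=d/(1+k1*(p@p))
    r=T[:3,:3]@np.array([p[0],p[1],1]);o=T[:3,3]
    return o+r*(z-o[2])/r[2]
def w2pix(im,P):
    K=np.array(im['camera_matrix']);k1=im['k1'];T=np.array(im['cam_to_world'])
    c=(np.atleast_2d(P)-T[:3,3])@T[:3,:3];p=c[:,:2]/c[:,2:];p=p*(1+k1*(p**2).sum(1,keepdims=True))
    return p*[K[0,0],K[1,1]]+[K[0,2],K[1,2]]
def st():
    s=ctrl.get_state();print({k:np.round(s[k],4).tolist() for k in ['time','position','tool_rot','joint_positions','ft_force','grip_width','grip_force']})
E
python3 - <<'E'
from h import *
for n in ['scene','top']:
    im=snap(n); save(im,n,k=1.5); print(n,np.round(im['cam_to_world'],3).tolist(),im['k1'])
im=snap('wrist');print(np.round(im['T_tool_cam'],3).tolist())
st()
E
```

```text
scene [[-0.886, 0.364, -0.288, 0.842], [0.464, 0.699, -0.544, 0.793], [0.003, -0.616, -0.788, 1.056], [0.0, 0.0, 0.0, 1.0]] -0.15986163958232336
top [[-0.001, -0.997, 0.075, 0.369], [-1.0, 0.001, 0.002, 0.102], [-0.003, -0.075, -0.997, 1.38], [0.0, 0.0, 0.0, 1.0]] -0.0235008112331908
[[0.0, -0.954, -0.3, 0.082], [1.0, 0.0, -0.0, 0.0], [0.0, -0.3, 0.954, -0.163], [0.0, 0.0, 0.0, 1.0]]
{'time': 0.15, 'position': [0.2683, -0.5916, 0.2217], 'tool_rot': [-3.0693, -0.6635, 0.0006], 'joint_positions': [1.1591, 0.3217, -0.0701, 1.4514, 0.0226, 1.3708, -0.0569], 'ft_force': [0.1068, -0.2206, -0.7606], 'grip_width': 0.9921, 'grip_force': 0.0}
```

View pics/top.png

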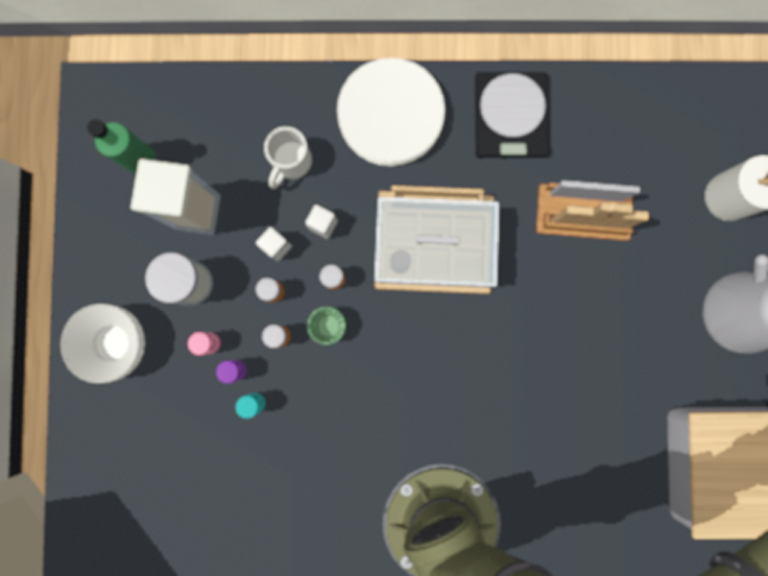

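View pics/scene.png

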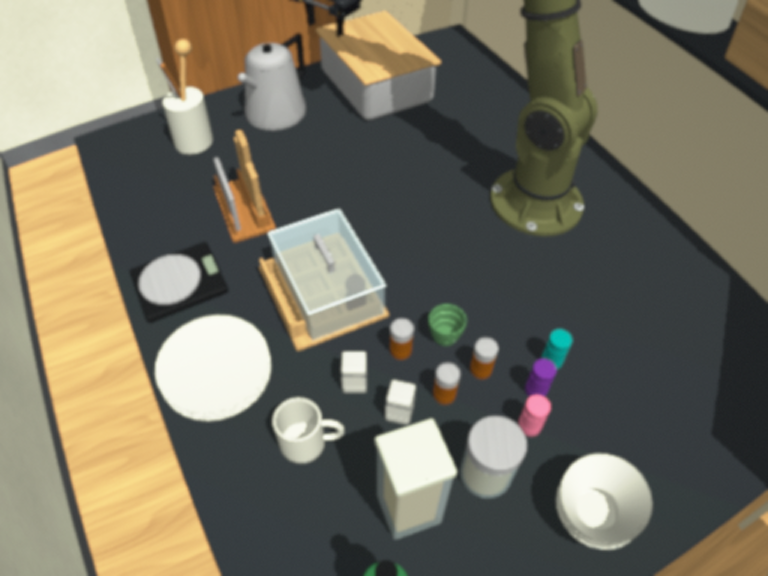

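The top view, at 1.5x, shows:
- **Jars (amber with chrome top):** (268,290), (332,277) and (275,336).
- **Tins:** (273,243) and (321,221).
- **Look-alikes:** pink (203,343), purple (230,372) and turquoise (250,406). The big jar is at (172,278) and the cup at (326,325).
- **Mill:** in the caddy under the cover, at (400,262).
- **Cover handle:** (437,240).
- **Board:** in the rack, around (600,212).

I'm choosing the three amber jars and the two grey tins, and will check that in a close crop.

Run:
```python
from h import *
save(load('top'),'topc',(150,110,340,250),4)
save(load('scene'),'scc',(130,80,340,290),2.8)
```

```text
(no output)
```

View pics/topc.png

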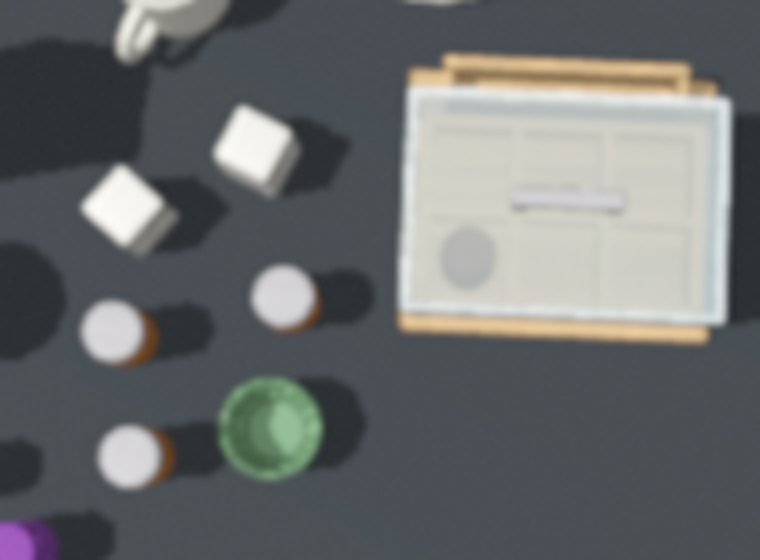

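View pics/scc.png

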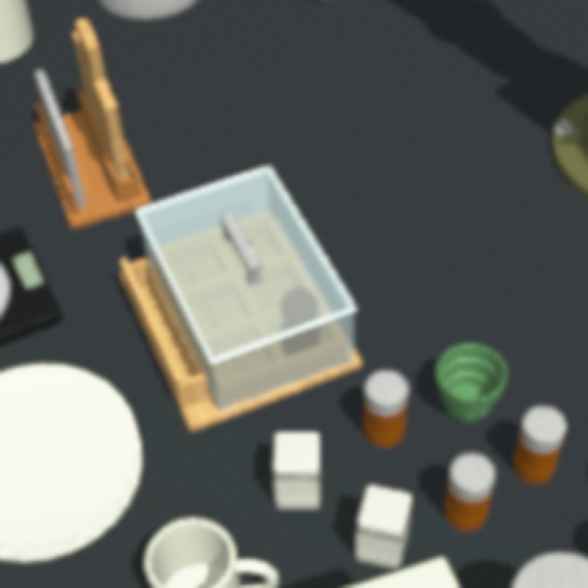

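Both crops confirm it: the three amber jars are at crop (113,331), (284,297) and (130,456), the tins at (122,208) and (257,149), and the mill sits in the left-near compartment (cell2). Next I'll compute positions.

Run:
```python
from h import *
t=load('top');s=load('scene')
T=lambda x,y,z:pix2w(t,150+x/4,110+y/4,z)
S=lambda x,y,z:pix2w(s,130+x/2.8,80+y/2.8,z)
def p(n,*a):print(n,*[np.round(q[:2],4).tolist() for q in a])
c=[T(410,88,.101),T(728,100,.101),T(722,325,.101),T(402,312,.101)]
p('cover',*c,np.mean(c,0)); cs=[S(137,210,.101),S(270,168,.101),S(355,308,.101),S(215,360,.101)];p('coverS',*cs,np.mean(cs,0))
for q in(c,cs):
  print([np.degrees(np.arctan2(*(a-b)[1::-1])) for a,b in((q[0],q[1]),(q[3],q[2]),(q[0],q[3]),(q[1],q[2]))])
p('handle',T(512,200,.13),T(624,203,.13),T(568,198,.133),S(240,243,.13))
for n,a,b,z in[('jA',(113,331),(472,471),.08),('jB',(284,297),(386,384),.08),('jC',(130,456),(544,423),.08),('tinA',(122,208),(388,510),.078),('tinB',(257,149),(298,452),.078),('cup',(270,427),(471,365),.058)]:
  p(n,T(*a,z),S(*b,z))
U=lambda x,y,z:pix2w(t,x/1.5,y/1.5,z)
p('rack',U(541,184,.012),U(538,236,.012),U(630,239,.012))
p('board neck/top',U(567,212,.2),U(612,206,.2),U(648,216,.152),U(555,212,.152))
p('boardS',S(85,20,.202),S(100,90,.152),S(125,170,.06))
p('mug',U(287,152,.09),U(277,180,.06));p('noodle',U(160,185,.23));p('bigjar',U(170,277,.135))
```

```text
cover [0.6349, 0.1241] [0.626, -0.1039] [0.4643, -0.0974] [0.4738, 0.1297] [0.5497, 0.0131]
coverS [0.6261, -0.1051] [0.4684, -0.0956] [0.478, 0.1274] [0.6319, 0.1214] [0.5511, 0.012]
[np.float64(87.7593414479634), np.float64(87.60909302671028), np.float64(-1.9984845158308384), np.float64(-2.277873476941966)]
[np.float64(-3.4506501568316104), np.float64(-2.230169921774578), np.float64(-91.46242263401676), np.float64(-92.46933115391654)]
handle [0.5497, 0.0524] [0.5475, -0.0257] [0.5506, 0.0136] [0.5545, 0.0163]
jA [0.4619, 0.3389] [0.4641, 0.3384]
jB [0.4864, 0.2154] [0.488, 0.2125]
jC [0.3719, 0.3255] [0.3734, 0.325]
tinA [0.5517, 0.3338] [0.5544, 0.3371]
tinB [0.5949, 0.2359] [0.6004, 0.2419]
cup [0.3931, 0.2271] [0.3906, 0.2192]
rack [0.6823, -0.207] [0.5747, -0.1988] [0.5685, -0.3868]
board neck/top [0.5892, -0.2095] [0.5999, -0.2894] [0.5907, -0.3713] [0.5981, -0.2001]
boardS [0.5936, -0.3214] [0.607, -0.2546] [0.6059, -0.2113]
mug [0.7281, 0.3025] [0.68, 0.3263]
noodle [0.6318, 0.5]
bigjar [0.4807, 0.5098]
```

>>> carry_out:
  steps:
    - [0, 0, 0, 0, 0, 8, 1]
    - [0, 0, 8, 2, 4, 15, 1]
    - [0, 0, 63.4, 28.2, 60.5, 12, 1]
    - [0, 0, 63.4, 28.2, 60.5, 12, 1]
    - [0, 0, 63.4, 28.2, 60.5, 12, 1]
    - [0, 0, 63.4, 28.2, 60.5, 12, 1]
    - [0, 0, 63.4, 28.2, 60.5, 12, 1]
    - [0, 0, 63.4, 28.2, 60.5, 12, 1]
    - [0, 0, 63.4, 28.2, 60.5, 12, 1]
    - [0, 0, 63.4, 28.2, 60.5, 12, 1]
    - [0, 0, 63.4, 28.2, 60.5, 12, 1]
    - [0, 0, 63.4, 28.2, 60.5, 12, 1]

```text
time: 1.35
position: [0.4886, -0.1188, 0.3371]
tool_rot: [2.264, 2.177, -0.0]
ft_force: [0.7, 0.2, 0.3]
grip_width: 1.0
grip_force: 0.0
```

>>> carry_out:
  steps:
    - [0, 0, 0, 6, 12.5, -1, 1]
    - [0, 0, 0, 6, 12.5, -1, 1]
    - [0, 0, 0, 6, 12.5, -1, 1]
    - [0, 0, 0, 6, 12.5, -1, 1]
    - [0, 0, 0, 6, 12.5, -1, 1]
    - [0, 0, 0, 6, 12.5, -1, 1]

```text
time: 1.95
position: [0.5481, 0.0027, 0.3268]
tool_rot: [2.266, 2.176, -0.002]
ft_force: [0.8, -0.9, -0.6]
grip_width: 0.997
grip_force: 0.0
```

Run:
```python
from h import *
st();im=snap('wrist','w1');save(im,'w1',k=1.5)
print(w2pix(im,[[.55,.013,.133],[.5,.013,.1],[.55,.1,.133]]))
```

```text
{'time': 1.95, 'position': [0.5481, 0.0027, 0.3268], 'tool_rot': [2.2658, 2.1757, -0.0016], 'joint_positions': [0.5824, 0.1181, -0.695, 1.5146, 0.0764, 1.5368, -0.1524], 'ft_force': [0.7908, -0.9297, -0.565], 'grip_width': 0.9972, 'grip_force': 0.0}
[[255.68787908 152.92249476]
 [212.87544704 149.02406479]
 [252.31937974  67.78010171]]
```

View pics/w1.png

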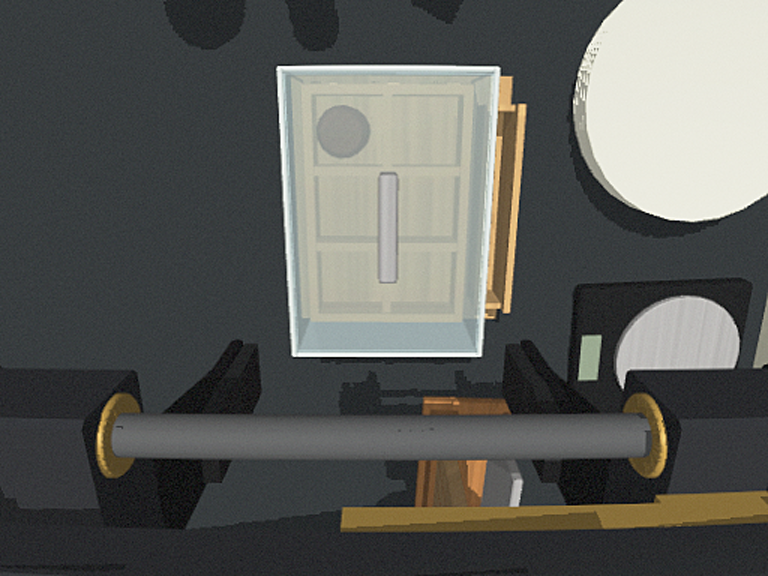

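The handle is at (388,228) in this view, about 3 mm further in x than the top estimate, and its yaw lines up with the tool. The mill is at (343,131), in cell2. Moving down onto the handle.

>>> carry_out:
  steps:
    - [0, 0, 0, 0.4, 1.1, -4, 1]
    - [0, 0, 0, 0.4, 1.1, -8, 1]
    - [0, 0, 0, 0.4, 1.1, -12, 1]
    - [0, 0, 0, 0.4, 1.1, -16, 1]
    - [0, 0, 0, 0.4, 1.1, -18, 1]
    - [0, 0, 0, 0.4, 1.1, -18, 1]
    - [0, 0, 0, 0.4, 1.1, -18, 1]
    - [0, 0, 0, 0.4, 1.1, -18, 1]

```text
time: 2.8
position: [0.5536, 0.0147, 0.149]
tool_rot: [2.263, 2.175, 0.003]
ft_force: [0.1, 0.2, 0.6]
grip_width: 0.998
grip_force: 0.0
```

Run:
```python
from h import *
im=load('w1')
f=lambda x,y,z:np.round(pix2w(im,x/1.5,y/1.5,z),4)[:2]
print(f(388,228,.133),f(388,174,.133),f(388,282,.133))
print('cov',[f(*a,.101) for a in((279,67),(499,67),(481,356),(292,356))])
print('mill',f(343,131,.09));print('caddy slot back wall top',f(522,104,.06),f(508,312,.06))
st()
```

```text
[0.5532 0.0139] [0.5546 0.0519] [ 0.5518 -0.0266]
cov [array([0.4794, 0.1283]), array([0.6375, 0.1221]), array([ 0.6282, -0.1054]), array([ 0.4682, -0.099 ])]
mill [0.522  0.0816]
caddy slot back wall top [0.6658 0.0972] [ 0.66   -0.0824]
{'time': 2.8, 'position': [0.5536, 0.0147, 0.149], 'tool_rot': [2.2631, 2.1751, 0.0032], 'joint_positions': [0.5445, 0.2268, -0.6972, 1.7709, 0.1568, 1.1965, -0.2369], 'ft_force': [0.1177, 0.2245, 0.5955], 'grip_width': 0.9982, 'grip_force': 0.0}
```

Centred on the handle. I'll go down 4 cm to z 0.109 and close.

>>> carry_out:
  squeeze: 30
  steps:
    - [0, 0, 0, 0, 0, -2, 1]
    - [0, 0, 0, 0, 0, -4, 1]
    - [0, 0, 0, 0, 0, -4, 1]
    - [0, 0, 0, 0, 0, -4, 0]
    - [0, 0, 0, 0, 0, -4, 0]
    - [0, 0, 0, 0, 0, -4, 0]
    - [0, 0, 0, 0, 0, -4, 0]
    - [0, 0, 0, 0, 0, -4, 0]
    - [0, 0, 0, 0, 0, -4, 0]
    - [0, 0, 0, 0, 0, -4, 0]

```text
time: 3.8
position: [0.5523, 0.0153, 0.1071]
tool_rot: [2.264, 2.178, 0.0]
ft_force: [1.1, -0.3, 0.4]
grip_width: 0.447
grip_force: 0.0
```

>>> carry_out:
  steps:
    - [0, 0, 0, 0, 0, 0, 0]
    - [0, 0, 0, 0, 0, 0, 0]
    - [0, 0, 0, 0, 0, 0, 0]
    - [0, 0, 0, 0, 0, 0, 0]
    - [0, 0, 0, 0, 0, 0, 0]
    - [0, 0, 0, 0, 0, 0, 0]

```text
time: 4.4
position: [0.5525, 0.0154, 0.107]
tool_rot: [2.263, 2.178, 0.001]
ft_force: [1.8, 0.2, -0.7]
grip_width: 0.157
grip_force: 30.0
```

>>> carry_out:
  steps:
    - [0, 0, 0, 0, 0, 1, 0]
    - [0, 0, 0, 0, 0, 2.5, 0]
    - [0, 0, 0, 0, 0, 4, 0]
    - [0, 0, 0, 0, 0, 6, 0]
    - [0, 0, 0, 0, 0, 8, 0]
    - [0, 0, 0, 0, 0, 10, 0]
    - [0, 0, 0, 0, 0, 12, 0]
    - [0, 0, 0, 0, 0, 14, 0]
    - [0, 0, 0, 0, 0, 15, 0]
    - [0, 0, 0, 0, 0, 15, 0]

```text
time: 5.4
position: [0.5532, 0.0156, 0.2593]
tool_rot: [2.261, 2.176, 0.004]
ft_force: [-0.2, 0.9, -3.2]
grip_width: 0.153
grip_force: 30.0
```

>>> carry_out:
  steps:
    - [0, 0, -8, -3, -1, 0, 0]
    - [0, 0, -16, -6, -2.5, 0, 0]
    - [0, 0, -24, -9, -4.5, 0, 0]
    - [0, 0, -32, -11, -7, 0, 0]
    - [0, 0, -40, -12, -10, 0, 0]
    - [0, 0, -48, -13, -13, 0, 0]
    - [0, 0, -56, -13.5, -16, 0, 0]
    - [0, 0, -64, -14, -19, 0, 0]
    - [0, 0, -72, -14.3, -22, 0, 0]
    - [0, 0, -80, -14.3, -25, 0, 0]
    - [0, 0, -88, -14.3, -27.5, 0, 0]
    - [0, 0, -88, -14.3, -27.5, 0, 0]

```text
time: 6.6
position: [0.4075, -0.2635, 0.2556]
tool_rot: [-3.141, 0.019, 0.003]
ft_force: [-0.5, 0.1, -4.5]
grip_width: 0.152
grip_force: 30.0
```

>>> carry_out:
  steps:
    - [0, 0, 0, 0, 0, -2, 0]
    - [0, 0, 0, 0, 0, -5, 0]
    - [0, 0, 0, 0, 0, -8, 0]
    - [0, 0, 0, 0, 0, -10, 0]
    - [0, 0, 0, 0, 0, -11.5, 0]
    - [0, 0, 0, 0, 0, -13, 0]
    - [0, 0, 0, 0, 0, -13, 0]
    - [0, 0, 0, 0, 0, -13, 0]
    - [0, 0, 0, 0, 0, -13, 0]

```text
time: 7.5
position: [0.4098, -0.2597, 0.1279]
tool_rot: [3.141, -0.005, 0.002]
ft_force: [-0.1, -0.7, -4.1]
grip_width: 0.156
grip_force: 30.0
```

>>> carry_out:
  steps:
    - [0, 0, 0, 0, 0, -1, 0]
    - [0, 0, 0, 0, 0, -2, 0]
    - [0, 0, 0, 0, 0, -2.5, 0]
    - [0, 0, 0, 0, 0, -2.8, 0]
    - [0, 0, 0, 0, 0, -2.95, 0]
    - [0, 0, 0, 0, 0, -2.95, 0]
    - [0, 0, 0, 0, 0, -2.95, 0]

```text
time: 8.2
position: [0.4085, -0.2599, 0.0989]
tool_rot: [3.141, -0.006, -0.003]
ft_force: [-6.7, 2.0, 9.5]
grip_width: 0.156
grip_force: 30.0
```

Contact (force is now upward). Release and rise.

>>> carry_out:
  steps:
    - [0, 0, 0, 0, 0, 0, 0.6]
    - [0, 0, 0, 0, 0, 0, 0.6]
    - [0, 0, 0, 0, 0, 0, 0.6]
    - [0, 0, 0, 0, 0, 0, 0.6]
    - [0, 0, 0, 0, 0, 0, 0.6]
    - [0, 0, 0, 0, 0, 2, 0.6]
    - [0, 0, 0, 0, 0, 6, 0.6]
    - [0, 0, 0, 0, 0, 11, 0.6]
    - [0, 0, 0, 0, 0, 16, 0.6]
    - [0, 0, 0, 0, 0, 20, 0.6]
    - [0, 0, 0, 0, 0, 20, 0.6]

```text
time: 9.3
position: [0.4121, -0.2611, 0.3039]
tool_rot: [3.135, -0.005, 0.014]
ft_force: [0.7, 0.2, 0.6]
grip_width: 0.599
grip_force: 0.0
```

Run:
```python
from h import *
st();im=snap('top','t2');save(im,'t2',(120,90,440,250),2.5)
```

```text
{'time': 9.3, 'position': [0.4121, -0.2611, 0.3039], 'tool_rot': [3.1347, -0.0054, 0.0141], 'joint_positions': [0.9475, -0.0503, -0.4182, 1.7033, -0.0191, 1.473, -1.0429], 'ft_force': [0.7071, 0.2104, 0.5682], 'grip_width': 0.5986, 'grip_force': 0.0}
```

View pics/t2.png

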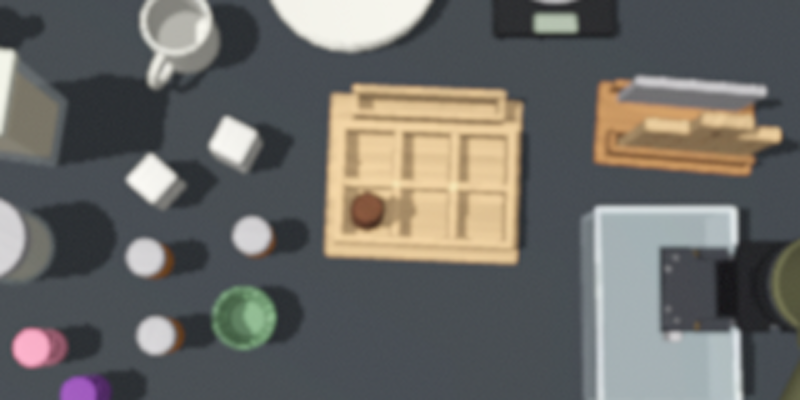

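The cover is down on the right and the caddy is open, with the mill at crop (367,210). I'll move over towards the jars for a close wrist look.

>>> carry_out:
  steps:
    - [0, 0, 88, 8.8, 38, 14, 0.8]
    - [0, 0, 88, 8.8, 38, 14, 0.8]
    - [0, 0, 88, 8.8, 38, 14, 0.8]
    - [0, 0, 88, 8.8, 38, 14, 0.8]
    - [0, 0, 88, 8.8, 38, 14, 0.8]
    - [0, 0, 88, 8.8, 38, 14, 0.8]
    - [0, 0, 88, 8.8, 38, 14, 0.8]
    - [0, 0, 88, 8.8, 38, 14, 0.8]
    - [0, 0, 88, 8.8, 38, 14, 0.8]
    - [0, 0, 88, 8.8, 38, 14, 0.8]
    - [0, 0, 88, 8.8, 38, 14, 0.8]
    - [0, 0, 88, 8.8, 38, 14, 0.8]

```text
time: 10.55
position: [0.4971, 0.1204, 0.4359]
tool_rot: [-2.262, -2.178, 0.003]
ft_force: [0.0, -0.1, 0.4]
grip_width: 0.799
grip_force: 0.0
```

>>> carry_out:
  steps:
    - [0, 0, 0, 0, 0, 0, 0.8]
    - [0, 0, 0, 0, 0, 0, 0.8]

```text
time: 10.75
position: [0.4972, 0.1201, 0.437]
tool_rot: [-2.265, -2.177, 0.001]
ft_force: [0.4, 0.1, -0.5]
grip_width: 0.8
grip_force: 0.0
```

Run:
```python
from h import *
st();im=snap('wrist','w2');save(im,'w2',k=1.5)
```

```text
{'time': 10.75, 'position': [0.4972, 0.1201, 0.437], 'tool_rot': [-2.2646, -2.1768, 0.0011], 'joint_positions': [0.5252, 0.053, -0.8478, 1.3604, 0.0403, 1.7468, -0.3544], 'ft_force': [0.3925, 0.0557, -0.4545], 'grip_width': 0.8005, 'grip_force': 0.0}
```

View pics/w2.png

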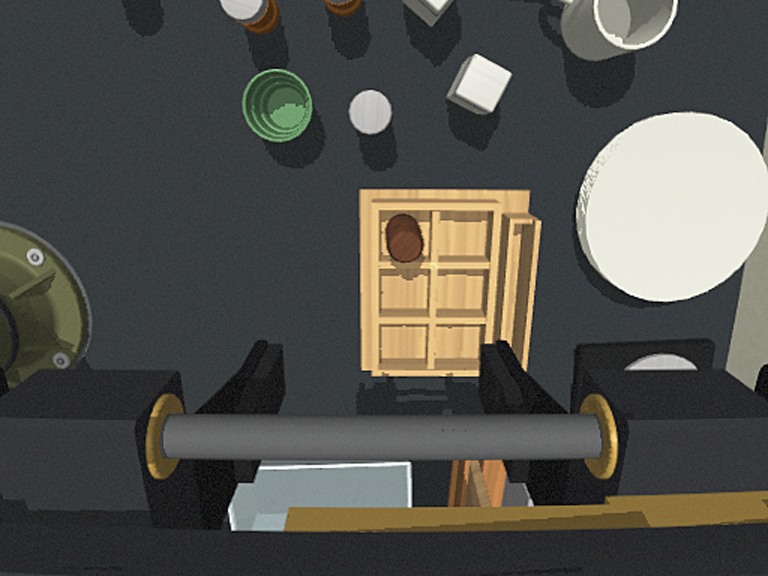

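The wrist view shows the caddy with divider crossings at (434,265) and (432,321), jar B's top at (370,112), and tin B's top near (485,84).

Run:
```python
from h import *
im=load('w2')
f=lambda x,y,z:pix2w(im,x/1.5,y/1.5,z)[:2]
# fit caddy pose
obs=[((0,34,39),(434,265)),((0,-34,39),(432,321)),((-72,106,42),(373,200)),((72,106,42),(502,201)),((-86,116,8),(359,189)),((112,116,8),(530,190)),((-72,-106,42),(370,371))]
A=np.array([o[0][:2] for o in obs])/1000.;B=np.array([f(*o[1],o[0][2]/1000) for o in obs])
a=A-A.mean(0);b=B-B.mean(0)
th=np.arctan2((a[:,0]*b[:,1]-a[:,1]*b[:,0]).sum(),(a*b).sum());Rm=np.array([[np.cos(th),-np.sin(th)],[np.sin(th),np.cos(th)]])
t=B.mean(0)-Rm@A.mean(0);print('caddy',t,np.degrees(th));print('res mm',np.round((A@Rm.T+t-B)*1000,1).tolist())
print('jB',f(370,112,.08),'mill',f(403,229,.092))
p=im['pixels'];g=p.min(2);m=(g>205).astype(np.uint8)
n,l,s,c=cv2.connectedComponentsWithStats(m)
for i in range(1,n):
  if 150<s[i,4]<2500: 
    cn=cv2.findContours((l==i).astype(np.uint8),0,2)[0][0];r=cv2.minAreaRect(cn)
    print(s[i].tolist(),c[i]*1.5,[np.round(pix2w(im,*q,.078)[:2],4).tolist() for q in cv2.boxPoints(r)],pix2w(im,*r[0],.078)[:2])
```

```text
caddy [0.55295112 0.01320036] -2.9887892834385985
res mm [[-0.0, 1.6], [-0.7, 2.8], [-1.4, -0.5], [0.0, -1.6], [1.6, 1.7], [0.1, -0.2], [0.4, -3.7]]
jB [0.48963787 0.21507636] mill [0.5183455  0.09967801]
[396, 0, 55, 33, 214] [631.52102804  29.64252336] [[0.7053, 0.3105], [0.7844, 0.31], [0.7886, 0.2668], [0.7079, 0.2677]] [0.74621155 0.28880648]
[305, 36, 35, 37, 752] [482.98204787  81.64428191] [[0.5742, 0.2312], [0.5925, 0.2652], [0.6276, 0.2479], [0.6097, 0.2132]] [0.60097125 0.23954614]
[173, 308, 101, 30, 245] [349.16326531 469.59795918] [[0.3349, -0.1867], [0.5194, -0.1929], [0.5181, -0.2593], [0.3267, -0.2532]] [ 0.42513466 -0.22197653]
```

>>> carry_out:
  steps:
    - [0, 0, 0, -0.4, 4.5, -2, 0.75]
    - [0, 0, 0, -0.9, 9.4, -5, 0.75]
    - [0, 0, 0, -0.9, 9.4, -10, 0.75]
    - [0, 0, 0, -0.9, 9.4, -15, 0.75]
    - [0, 0, 0, -0.9, 9.4, -20, 0.75]
    - [0, 0, 0, -0.9, 9.4, -25, 0.75]
    - [0, 0, 0, -0.9, 9.4, -29, 0.75]
    - [0, 0, 0, -0.9, 9.4, -29, 0.75]
    - [0, 0, 0, -0.9, 9.4, -29, 0.75]
    - [0, 0, 0, -0.9, 9.4, -29, 0.75]

```text
time: 11.8
position: [0.4901, 0.2153, 0.1504]
tool_rot: [2.263, 2.177, 0.006]
ft_force: [0.3, 0.1, 0.0]
grip_width: 0.749
grip_force: 0.0
```

Run:
```python
from h import *
st();im=snap('wrist','w3');save(im,'w3',k=1.3)
```

```text
{'time': 11.8, 'position': [0.4901, 0.2153, 0.1504], 'tool_rot': [2.2628, 2.1766, 0.0065], 'joint_positions': [0.3627, 0.2234, -0.9185, 1.8082, 0.1912, 1.1981, -0.652], 'ft_force': [0.2936, 0.0909, 0.0279], 'grip_width': 0.7487, 'grip_force': 0.0}
```

View pics/w3.png

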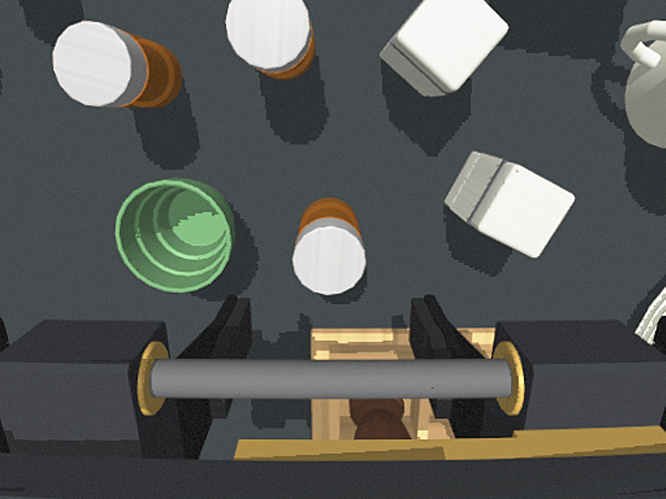

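This close view has all five: jB's top at (329,258), jA at (268,30), jC at (93,63), tin B near (527,208), tin A near (455,47).

```bash
cat > tins.py <<'E'
from h import *
def tins(im,th=205):
  p=im['pixels'];m=(p.min(2)>th).astype(np.uint8)
  n,l,s,c=cv2.connectedComponentsWithStats(m)
  for i in range(1,n):
    if 500<s[i,4]<8000:
      cn=cv2.findContours((l==i).astype(np.uint8),0,2)[0][0];r=cv2.minAreaRect(cn)
      q=np.array([pix2w(im,*a,.078)[:2] for a in cv2.boxPoints(r)]);e=[q[1]-q[0],q[2]-q[1]]
      print(s[i].tolist(),np.round(q.mean(0),4),[(round(float(np.linalg.norm(x)),4),round(float(np.degrees(np.arctan2(x[1],x[0])))%180,1)) for x in e])
E
python3 - <<'E'
from tins import *
im=load('w3')
f=lambda x,y,z:np.round(pix2w(im,x/1.3,y/1.3,z)[:2],4)
print('jB',f(329,258,.08),'jA',f(268,30,.08),'jC',f(99,63,.08),'cup',f(174,235,.058));tins(im)
E
```

```text
jB [0.4896 0.217 ] jA [0.4644 0.3362] jC [0.3776 0.3256] cup [0.3955 0.228 ]
[174, 0, 64, 52, 2770] [0.4635 0.3349] [(0.04, 177.3), (0.0307, 87.1)]
[306, 0, 85, 68, 3580] [0.5559 0.3329] [(0.0393, 45.3), (0.0406, 141.0)]
[41, 17, 59, 64, 2989] [0.3721 0.3257] [(0.039, 175.9), (0.0396, 81.3)]
[368, 126, 74, 72, 2992] [0.6006 0.2385] [(0.0409, 62.7), (0.0412, 150.8)]
[226, 174, 55, 53, 2228] [0.4893 0.2149] [(0.0393, 25.0), (0.0397, 114.3)]
```

>>> carry_out:
  squeeze: 25
  steps:
    - [0, 0, 0, 0, 0, -4, 0.75]
    - [0, 0, 0, 0, 0, -8, 0.75]
    - [0, 0, 0, 0, 0, -10.8, 0.75]
    - [0, 0, 0, 0, 0, -10.8, 0.75]
    - [0, 0, 0, 0, 0, -10.8, 0.3]
    - [0, 0, 0, 0, 0, -10.8, 0.3]
    - [0, 0, 0, 0, 0, -10.8, 0.3]
    - [0, 0, 0, 0, 0, -10.8, 0.3]
    - [0, 0, 0, 0, 0, -10.8, 0.3]
    - [0, 0, 0, 0, 0, -10.8, 0.3]

```text
time: 12.85
position: [0.4895, 0.2147, 0.041]
tool_rot: [2.263, 2.177, 0.003]
ft_force: [-0.1, -0.0, 6.8]
grip_width: 0.478
grip_force: 25.0
```

>>> carry_out:
  steps:
    - [0, 0, 0, 0, 0, 3, 0.3]
    - [0, 0, 0, 0, 0, 7, 0.3]
    - [0, 0, 0, 1, -1, 11, 0.3]
    - [0, 0, 0, 2, -4, 14, 0.3]
    - [0, 0, 0, 4, -8, 15, 0.3]
    - [0, 0, 0, 5.5, -12, 15, 0.3]
    - [0, 0, 0, 7, -16, 15, 0.3]
    - [0, 0, 0, 8, -20, 15, 0.3]
    - [0, 0, 0, 9, -24, 15, 0.3]
    - [0, 0, 0, 9.45, -27.1, 15, 0.3]
    - [0, 0, 0, 9.45, -27.1, 15, 0.3]
    - [0, 0, 0, 9.45, -27.1, 15, 0.3]

```text
time: 14.05
position: [0.5824, -0.0574, 0.1891]
tool_rot: [-2.265, -2.175, 0.0]
ft_force: [0.2, 1.2, -1.1]
grip_width: 0.475
grip_force: 25.0
```

>>> carry_out:
  steps:
    - [0, 0, 0, 0.1, 0.1, -4, 0.3]
    - [0, 0, 0, 0.1, 0.1, -8, 0.3]
    - [0, 0, 0, 0.1, 0.1, -10, 0.3]
    - [0, 0, 0, 0.1, 0.1, -12, 0.3]
    - [0, 0, 0, 0.1, 0.1, -13, 0.3]
    - [0, 0, 0, 0.1, 0.1, -13.6, 0.3]
    - [0, 0, 0, 0.1, 0.1, -13.9, 0.3]
    - [0, 0, 0, 0.1, 0.1, -13.9, 0.3]

```text
time: 14.85
position: [0.5842, -0.0553, 0.0511]
tool_rot: [2.263, 2.178, 0.001]
ft_force: [0.2, -0.3, -0.7]
grip_width: 0.475
grip_force: 25.0
```

>>> carry_out:
  steps:
    - [0, 0, 0, 0, 0, -0.2, 0.3]
    - [0, 0, 0, 0, 0, -0.2, 0.3]

```text
time: 15.05
position: [0.5842, -0.0558, 0.0491]
tool_rot: [2.263, 2.178, 0.001]
ft_force: [-0.3, -0.9, -1.5]
grip_width: 0.475
grip_force: 25.0
```

>>> carry_out:
  steps:
    - [0, 0, 0, 0, 0, -0.15, 0.3]
    - [0, 0, 0, 0, 0, -0.2, 0.3]
    - [0, 0, 0, 0, 0, -0.2, 0.68]
    - [0, 0, 0, 0, 0, -0.2, 0.68]
    - [0, 0, 0, 0, 0, -0.2, 0.68]
    - [0, 0, 0, 0, 0, -0.2, 0.68]
    - [0, 0, 0, 0, 0, 3, 0.68]
    - [0, 0, 0, 0, 0, 8, 0.68]
    - [0, 0, 0, 0, 0, 13, 0.68]
    - [0, 0, 0, 0, 0, 18, 0.68]

```text
time: 16.05
position: [0.5834, -0.0556, 0.2302]
tool_rot: [-2.263, -2.178, 0.0]
ft_force: [0.7, -0.8, -0.7]
grip_width: 0.683
grip_force: 0.0
```

>>> carry_out:
  steps:
    - [0, 0, -4, 0.1, 4, 0, 0.75]
    - [0, 0, -8, 0.3, 8, 0, 0.75]
    - [0, 0, -12, 0.6, 12, 0, 0.75]
    - [0, 0, -16, 0.8, 16, 0, 0.75]
    - [0, 0, -20, 1, 20, 0, 0.75]
    - [0, 0, -24, 1.3, 24, -2, 0.75]
    - [0, 0, -27, 1.7, 27, -5, 0.75]
    - [0, 0, -27, 1.7, 29.4, -8, 0.75]
    - [0, 0, -27, 1.7, 29.4, -8, 0.75]
    - [0, 0, -27, 1.7, 29.4, -8, 0.75]

```text
time: 17.05
position: [0.6003, 0.2384, 0.1479]
tool_rot: [-2.708, -1.591, 0.003]
ft_force: [1.1, 0.2, -0.1]
grip_width: 0.75
grip_force: 0.0
```

Run:
```python
from tins import *
st();im=snap('wrist','w4');tins(im)
```

```text
{'time': 17.05, 'position': [0.6003, 0.2384, 0.1479], 'tool_rot': [-2.7084, -1.5915, 0.0026], 'joint_positions': [0.1694, 0.4667, -0.7782, 1.5338, 0.3356, 1.2811, -1.1605], 'ft_force': [1.1097, 0.1944, -0.1469], 'grip_width': 0.7495, 'grip_force': 0.0}
[339, 0, 129, 80, 1992] [0.7389 0.2874] [(0.0829, 152.6), (0.0495, 69.7)]
[101, 81, 61, 68, 3179] [0.5559 0.334 ] [(0.0398, 42.4), (0.0397, 139.2)]
[228, 173, 54, 52, 2676] [0.601  0.2392] [(0.0378, 150.9), (0.0395, 62.3)]
```

Tin B is right below. Down to TCP z 0.040 and close.

>>> carry_out:
  steps:
    - [0, 0, 0, 0, 0, -4, 0.75]
    - [0, 0, 0, 0, 0, -8, 0.75]
    - [0, 0, 0, 0, 0, -10.8, 0.75]
    - [0, 0, 0, 0, 0, -10.8, 0.75]
    - [0, 0, 0, 0, 0, -10.8, 0.3]
    - [0, 0, 0, 0, 0, -10.8, 0.3]
    - [0, 0, 0, 0, 0, -10.8, 0.3]
    - [0, 0, 0, 0, 0, -10.8, 0.3]
    - [0, 0, 0, 0, 0, -10.8, 0.3]
    - [0, 0, 0, 0, 0, -10.8, 0.3]

```text
time: 18.1
position: [0.6019, 0.2388, 0.0424]
tool_rot: [2.709, 1.589, 0.004]
ft_force: [-0.7, -0.6, 6.4]
grip_width: 0.481
grip_force: 24.8
```

>>> carry_out:
  steps:
    - [0, 0, 0, 0, 0, 3, 0.3]
    - [0, 0, 0, 0, 0, 7, 0.3]
    - [0, 0, 4, 0, -1, 11, 0.3]
    - [0, 0, 8, -0.3, -4, 14, 0.3]
    - [0, 0, 12, -0.6, -8, 15, 0.3]
    - [0, 0, 16, -0.9, -12, 15, 0.3]
    - [0, 0, 20, -1.2, -16, 15, 0.3]
    - [0, 0, 24, -1.4, -20, 15, 0.3]
    - [0, 0, 27, -1.4, -22.7, 15, 0.3]
    - [0, 0, 27, -1.4, -22.7, 15, 0.3]
    - [0, 0, 27, -1.4, -22.7, 15, 0.3]

```text
time: 19.2
position: [0.5866, 0.0108, 0.1904]
tool_rot: [-2.266, -2.176, 0.0]
ft_force: [0.3, 0.5, -1.3]
grip_width: 0.483
grip_force: 24.9
```

>>> carry_out:
  steps:
    - [0, 0, 0, 0, 0, -4, 0.3]
    - [0, 0, 0, 0, 0, -8, 0.3]
    - [0, 0, 0, 0, 0, -10, 0.3]
    - [0, 0, 0, 0, 0, -12, 0.3]
    - [0, 0, 0, 0, 0, -13, 0.3]
    - [0, 0, 0, 0, 0, -13.6, 0.3]
    - [0, 0, 0, 0, 0, -13.9, 0.3]
    - [0, 0, 0, 0, 0, -14, 0.3]

```text
time: 20.0
position: [0.5873, 0.0118, 0.0511]
tool_rot: [2.263, 2.178, 0.001]
ft_force: [0.9, -0.1, -1.2]
grip_width: 0.48
grip_force: 24.9
```

>>> carry_out:
  steps:
    - [0, 0, 0, 0, 0, -0.2, 0.3]
    - [0, 0, 0, 0, 0, -0.3, 0.3]
    - [0, 0, 0, 0, 0, -0.3, 0.68]
    - [0, 0, 0, 0, 0, -0.3, 0.68]
    - [0, 0, 0, 0, 0, -0.3, 0.68]
    - [0, 0, 0, 0, 0, -0.3, 0.68]
    - [0, 0, 0, 0, 0, 3, 0.68]
    - [0, 0, 0, 0, 0, 8, 0.68]
    - [0, 0, 0, 0, 0, 13, 0.68]
    - [0, 0, 0, 0, 0, 18, 0.68]

```text
time: 21.0
position: [0.5864, 0.0114, 0.2323]
tool_rot: [-2.263, -2.179, 0.0]
ft_force: [-0.1, -0.5, 0.0]
grip_width: 0.688
grip_force: 0.0
```

>>> carry_out:
  steps:
    - [0, 0, 8.5, 0, 2.5, 0, 0.75]
    - [0, 0, 17, -0.3, 5, 0, 0.75]
    - [0, 0, 25, -0.6, 7.5, 0, 0.75]
    - [0, 0, 34, -0.9, 10, 0, 0.75]
    - [0, 0, 42, -1.2, 12.5, 0, 0.75]
    - [0, 0, 51, -1.5, 15, 0, 0.75]
    - [0, 0, 59, -1.8, 17.5, 0, 0.75]
    - [0, 0, 68, -2, 20, 0, 0.75]
    - [0, 0, 76, -2.3, 23, 0, 0.75]
    - [0, 0, 85, -2.6, 26, 0, 0.75]
    - [0, 0, 93, -3, 29, 0, 0.75]
    - [0, 0, 101, -3, 32.3, 0, 0.75]

```text
time: 22.2
position: [0.5567, 0.335, 0.2304]
tool_rot: [0.249, -3.132, 0.001]
ft_force: [0.9, 0.2, 0.5]
grip_width: 0.753
grip_force: 0.0
```

>>> carry_out:
  steps:
    - [0, 0, 8.5, 0, 0, -1, 0.75]
    - [0, 0, 17, 0, 0, -2, 0.75]
    - [0, 0, 25, 0, 0, -3, 0.75]
    - [0, 0, 34, 0, 0, -4, 0.75]
    - [0, 0, 38, 0, 0, -5, 0.75]
    - [0, 0, 38, 0, 0, -7, 0.75]
    - [0, 0, 38, 0, 0, -7, 0.75]
    - [0, 0, 38, 0, 0, -7, 0.75]

```text
time: 23.0
position: [0.5568, 0.3341, 0.1605]
tool_rot: [1.247, -2.883, -0.0]
ft_force: [0.2, -0.7, 1.5]
grip_width: 0.753
grip_force: 0.0
```

Run:
```python
from tins import *
st();im=snap('wrist','w5');save(im,'w5',k=1.3);tins(im)
```

```text
{'time': 23.0, 'position': [0.5568, 0.3341, 0.1605], 'tool_rot': [1.2467, -2.8829, -0.0003], 'joint_positions': [0.265, 0.6941, -1.2596, 1.5028, 0.6622, 1.4276, 1.3665], 'ft_force': [0.1647, -0.6987, 1.5308], 'grip_width': 0.7529, 'grip_force': 0.0}
[415, 0, 59, 44, 2106] [0.3765 0.3317] [(0.0406, 139.0), (0.0279, 55.5)]
[326, 88, 56, 58, 2560] [0.4633 0.3396] [(0.0406, 50.2), (0.0392, 137.4)]
[226, 168, 55, 52, 2723] [0.5562 0.3325] [(0.0405, 136.8), (0.0412, 48.1)]
```

View pics/w5.png

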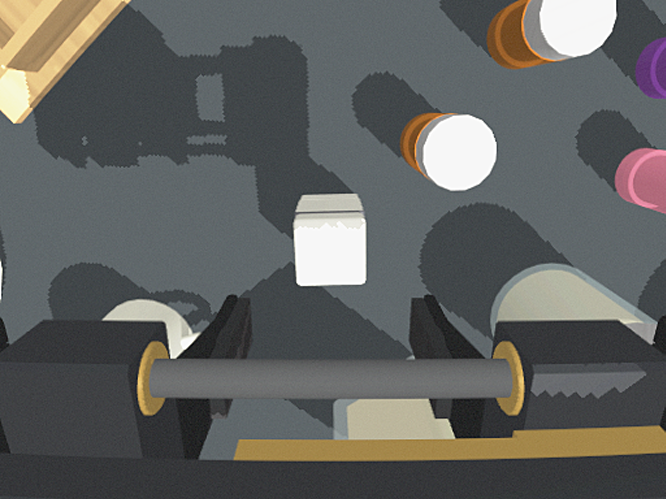

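Tin A is square to the fingers, at (330,240). Going down.

>>> carry_out:
  steps:
    - [0, 0, 0, 0, -0.1, -4, 0.75]
    - [0, 0, 0, 0, -0.1, -8, 0.75]
    - [0, 0, 0, 0, -0.1, -11.9, 0.75]
    - [0, 0, 0, 0, -0.1, -11.9, 0.75]
    - [0, 0, 0, 0, -0.1, -11.9, 0.3]
    - [0, 0, 0, 0, -0.1, -11.9, 0.3]
    - [0, 0, 0, 0, -0.1, -11.9, 0.3]
    - [0, 0, 0, 0, -0.1, -11.9, 0.3]
    - [0, 0, 0, 0, -0.1, -11.9, 0.3]
    - [0, 0, 0, 0, -0.1, -11.9, 0.3]

```text
time: 24.05
position: [0.5577, 0.3342, 0.0435]
tool_rot: [-1.246, 2.881, 0.001]
ft_force: [-0.2, 0.1, 6.9]
grip_width: 0.484
grip_force: 24.8
```

>>> carry_out:
  steps:
    - [0, 0, 0, 0, 0, 3, 0.3]
    - [0, 0, 0, 0, 0, 7, 0.3]
    - [0, 0, -7, 0.3, -1, 11, 0.3]
    - [0, 0, -14, 0.6, -4, 14, 0.3]
    - [0, 0, -21, 1, -8, 15, 0.3]
    - [0, 0, -28, 1.5, -12, 15, 0.3]
    - [0, 0, -35, 2, -16, 15, 0.3]
    - [0, 0, -42, 2.5, -20, 15, 0.3]
    - [0, 0, -49, 3.2, -24, 15, 0.3]
    - [0, 0, -49, 3.2, -25.4, 15, 0.3]
    - [0, 0, -49, 3.2, -25.4, 15, 0.3]
    - [0, 0, -49, 3.2, -25.4, 15, 0.3]

```text
time: 25.25
position: [0.5883, 0.0807, 0.1916]
tool_rot: [-0.058, -3.141, -0.002]
ft_force: [-0.1, 0.6, -0.5]
grip_width: 0.484
grip_force: 24.8
```

>>> carry_out:
  steps:
    - [0, 0, 0, 0, 0, -4, 0.3]
    - [0, 0, 0, 0, 0, -8, 0.3]
    - [0, 0, 0, 0, 0, -10, 0.3]
    - [0, 0, 0, 0, 0, -12, 0.3]
    - [0, 0, 0, 0, 0, -13, 0.3]
    - [0, 0, 0, 0, 0, -13.6, 0.3]
    - [0, 0, 0, 0, 0, -13.9, 0.3]
    - [0, 0, 0, 0, 0, -14, 0.3]

```text
time: 26.05
position: [0.5892, 0.08, 0.0521]
tool_rot: [0.059, 3.14, 0.001]
ft_force: [-0.4, 0.5, -1.3]
grip_width: 0.48
grip_force: 24.8
```

>>> carry_out:
  steps:
    - [0, 0, 0, 0, 0, -0.2, 0.3]
    - [0, 0, 0, 0, 0, -0.25, 0.3]
    - [0, 0, 0, 0, 0, -0.25, 0.3]
    - [0, 0, 0, 0, 0, -0.25, 0.6]
    - [0, 0, 0, 0, 0, -0.25, 0.6]
    - [0, 0, 0, 0, 0, -0.25, 0.6]
    - [0, 0, 0, 0, 0, -0.25, 0.6]
    - [0, 0, 0, 0, 0, 3, 0.6]
    - [0, 0, 0, 0, 0, 8, 0.6]
    - [0, 0, 0, 0, 0, 13, 0.6]
    - [0, 0, 0, 0, 0, 18, 0.6]

```text
time: 27.15
position: [0.5884, 0.0794, 0.2333]
tool_rot: [-0.06, -3.141, -0.0]
ft_force: [1.1, 0.3, -0.0]
grip_width: 0.604
grip_force: 0.0
```

>>> carry_out:
  steps:
    - [0, 0, 0, -1.5, 4, 0, 0.75]
    - [0, 0, 0, -4, 8, 0, 0.75]
    - [0, 0, 0, -6, 12, 0, 0.75]
    - [0, 0, 0, -8, 16, 0, 0.75]
    - [0, 0, 0, -10, 20, 0, 0.75]
    - [0, 0, 0, -12.4, 24, -2, 0.75]
    - [0, 0, 0, -12.4, 25.8, -5, 0.75]
    - [0, 0, 0, -12.4, 25.8, -7, 0.75]
    - [0, 0, 0, -12.4, 25.8, -7, 0.75]
    - [0, 0, 0, -12.4, 25.8, -7, 0.75]

```text
time: 28.15
position: [0.465, 0.3371, 0.1618]
tool_rot: [-0.061, -3.141, -0.0]
ft_force: [-0.0, -0.2, 0.7]
grip_width: 0.747
grip_force: 0.0
```

Run:
```python
from tins import *
st();im=snap('wrist','w6');tins(im)
```

```text
{'time': 28.15, 'position': [0.465, 0.3371, 0.1618], 'tool_rot': [-0.061, -3.1407, -0.0], 'joint_positions': [0.2912, 0.4511, -1.2071, 1.694, 0.4359, 1.3033, 0.5299], 'ft_force': [-0.0326, -0.1922, 0.6998], 'grip_width': 0.7468, 'grip_force': 0.0}
[421, 14, 46, 58, 1127] [0.3577 0.4736] [(0.0333, 153.6), (0.0336, 65.7)]
[204, 41, 59, 61, 2812] [0.3736 0.3257] [(0.0396, 87.6), (0.04, 178.1)]
[252, 170, 32, 50, 1047] [0.464  0.3485] [(0.0212, 94.8), (0.0404, 5.7)]
[455, 176, 57, 89, 3033] [0.4907 0.5306] [(0.0689, 166.1), (0.0488, 68.2)]
```

>>> carry_out:
  steps:
    - [0, 0, 0, -0.1, 0, -4, 0.75]
    - [0, 0, 0, -0.1, 0, -8, 0.75]
    - [0, 0, 0, -0.1, 0, -12, 0.75]
    - [0, 0, 0, -0.1, 0, -12, 0.75]
    - [0, 0, 0, -0.1, 0, -12, 0.3]
    - [0, 0, 0, -0.1, 0, -12, 0.3]
    - [0, 0, 0, -0.1, 0, -12, 0.3]
    - [0, 0, 0, -0.1, 0, -12, 0.3]
    - [0, 0, 0, -0.1, 0, -12, 0.3]
    - [0, 0, 0, -0.1, 0, -12, 0.3]

```text
time: 29.2
position: [0.4649, 0.3383, 0.0433]
tool_rot: [0.06, 3.138, 0.002]
ft_force: [-0.8, -0.2, 7.2]
grip_width: 0.478
grip_force: 25.0
```

>>> carry_out:
  steps:
    - [0, 0, 0, 0, 0, 4, 0.3]
    - [0, 0, 0, 0, -1, 9, 0.3]
    - [0, 0, 0, 0.5, -5, 13, 0.3]
    - [0, 0, 0, 1, -9, 15, 0.3]
    - [0, 0, 0, 1.7, -14, 15, 0.3]
    - [0, 0, 0, 2.4, -19, 15, 0.3]
    - [0, 0, 0, 3, -24, 15, 0.3]
    - [0, 0, 0, 3.7, -29, 15, 0.3]
    - [0, 0, 0, 4.4, -34, 15, 0.3]
    - [0, 0, 0, 5.1, -39.2, 15, 0.3]
    - [0, 0, 0, 5.1, -39.2, 15, 0.3]
    - [0, 0, 0, 5.1, -39.2, 15, 0.3]

```text
time: 30.4
position: [0.5145, -0.057, 0.1912]
tool_rot: [-0.068, -3.14, -0.001]
ft_force: [0.8, -0.7, -1.3]
grip_width: 0.476
grip_force: 25.0
```

>>> carry_out:
  steps:
    - [0, 0, 0, 0, 0, -4, 0.3]
    - [0, 0, 0, 0, 0, -8, 0.3]
    - [0, 0, 0, 0, 0, -10, 0.3]
    - [0, 0, 0, 0, 0, -12, 0.3]
    - [0, 0, 0, 0, 0, -13, 0.3]
    - [0, 0, 0, 0, 0, -13.6, 0.3]
    - [0, 0, 0, 0, 0, -13.9, 0.3]
    - [0, 0, 0, 0, 0, -14, 0.3]

```text
time: 31.2
position: [0.5153, -0.0543, 0.0521]
tool_rot: [0.06, 3.14, -0.0]
ft_force: [-0.0, 0.1, -0.7]
grip_width: 0.475
grip_force: 25.0
```

>>> carry_out:
  steps:
    - [0, 0, 0, 0, 0, -0.2, 0.3]
    - [0, 0, 0, 0, 0, -0.25, 0.3]
    - [0, 0, 0, 0, 0, -0.25, 0.3]
    - [0, 0, 0, 0, 0, -0.25, 0.6]
    - [0, 0, 0, 0, 0, -0.25, 0.6]
    - [0, 0, 0, 0, 0, -0.25, 0.6]
    - [0, 0, 0, 0, 0, -0.25, 0.6]
    - [0, 0, 0, 0, 0, 3, 0.6]
    - [0, 0, 0, 0, 0, 8, 0.6]
    - [0, 0, 0, 0, 0, 13, 0.6]
    - [0, 0, 0, 0, 0, 18, 0.6]

```text
time: 32.3
position: [0.5144, -0.0544, 0.2331]
tool_rot: [-0.059, -3.141, -0.0]
ft_force: [1.1, -1.2, 0.2]
grip_width: 0.6
grip_force: 0.0
```

>>> carry_out:
  steps:
    - [0, 0, 0, -0.5, 5, 0, 0.7]
    - [0, 0, 0, -1.5, 10, 0, 0.7]
    - [0, 0, 0, -3, 15, 0, 0.7]
    - [0, 0, 0, -5, 19, 0, 0.7]
    - [0, 0, 0, -7, 23, 0, 0.7]
    - [0, 0, 0, -9, 27, 0, 0.7]
    - [0, 0, 0, -11, 31, 0, 0.7]
    - [0, 0, 0, -13, 35, -2, 0.7]
    - [0, 0, 0, -14.1, 38, -5, 0.7]
    - [0, 0, 0, -14.1, 38, -7, 0.7]
    - [0, 0, 0, -14.1, 38, -7, 0.7]
    - [0, 0, 0, -14.1, 38, -7, 0.7]

```text
time: 33.5
position: [0.3739, 0.3251, 0.1618]
tool_rot: [-0.061, -3.141, -0.0]
ft_force: [0.6, -0.1, 0.3]
grip_width: 0.698
grip_force: 0.0
```

Run:
```python
from tins import *
st();im=snap('wrist','w7');tins(im,190)
save(im,'w7',k=1.3)
```

```text
{'time': 33.5, 'position': [0.3739, 0.3251, 0.1618], 'tool_rot': [-0.0605, -3.1406, -0.0001], 'joint_positions': [0.4671, 0.2174, -1.3402, 1.8736, 0.2246, 1.2259, 0.5873], 'ft_force': [0.6441, -0.1171, 0.313], 'grip_width': 0.6978, 'grip_force': 0.0}
[415, 145, 53, 53, 2140] [0.3602 0.4696] [(0.0402, 124.1), (0.0412, 39.0)]
[228, 164, 55, 57, 2421] [0.3718 0.3258] [(0.0454, 176.5), (0.0405, 87.8)]
[400, 225, 101, 45, 1117] [0.4226 0.4897] [(0.0251, 172.8), (0.0926, 73.8)]
[123, 283, 250, 23, 5089] [0.4642 0.3157] [(0.2125, 88.1), (0.0225, 4.7)]
```

View pics/w7.png

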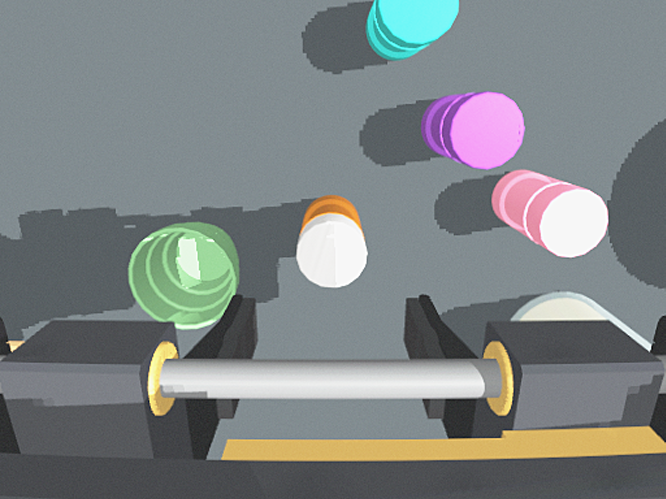

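Jar C is centred under the gripper at (332,250), and the left finger clears the cup. Going down.

>>> carry_out:
  steps:
    - [0, 0, 0, -0.1, 0.1, -4, 0.7]
    - [0, 0, 0, -0.1, 0.1, -8, 0.7]
    - [0, 0, 0, -0.1, 0.1, -12, 0.7]
    - [0, 0, 0, -0.1, 0.1, -12, 0.7]
    - [0, 0, 0, -0.1, 0.1, -12, 0.3]
    - [0, 0, 0, -0.1, 0.1, -12, 0.3]
    - [0, 0, 0, -0.1, 0.1, -12, 0.3]
    - [0, 0, 0, -0.1, 0.1, -12, 0.3]
    - [0, 0, 0, -0.1, 0.1, -12, 0.3]
    - [0, 0, 0, -0.1, 0.1, -12, 0.3]

```text
time: 34.55
position: [0.3745, 0.3267, 0.0436]
tool_rot: [0.062, 3.138, 0.001]
ft_force: [0.3, -2.7, 8.6]
grip_width: 0.476
grip_force: 25.0
```

>>> carry_out:
  steps:
    - [0, 0, 0, 0, 0, 4, 0.3]
    - [0, 0, 0, 0.5, -1, 9, 0.3]
    - [0, 0, -8, 2, -3, 13, 0.3]
    - [0, 0, -16, 4, -6, 15, 0.3]
    - [0, 0, -24, 6, -9, 15, 0.3]
    - [0, 0, -32, 8, -13, 15, 0.3]
    - [0, 0, -40, 10, -17, 15, 0.3]
    - [0, 0, -48, 11.5, -21, 15, 0.3]
    - [0, 0, -56, 13, -25, 15, 0.3]
    - [0, 0, -64, 14, -28, 15, 0.3]
    - [0, 0, -72, 14.4, -30.5, 15, 0.3]
    - [0, 0, -80, 14.4, -31.2, 15, 0.3]

```text
time: 35.75
position: [0.5173, 0.0104, 0.1918]
tool_rot: [2.077, 2.355, -0.001]
ft_force: [-0.3, -0.0, -1.5]
grip_width: 0.479
grip_force: 24.9
```

>>> carry_out:
  steps:
    - [0, 0, -8, 0, 0, 0, 0.3]
    - [0, 0, -10, 0, 0, 0, 0.3]
    - [0, 0, -10, 0, 0, 0, 0.3]
    - [0, 0, -10, 0, 0, 0, 0.3]

```text
time: 36.15
position: [0.5168, 0.0145, 0.1919]
tool_rot: [2.262, 2.179, 0.0]
ft_force: [-0.6, 0.0, -2.2]
grip_width: 0.473
grip_force: 25.0
```

Run:
```python
from h import *
st();im=snap('top','t3');save(im,'t3',(120,90,440,250),2.5)
```

```text
{'time': 36.15, 'position': [0.5168, 0.0145, 0.1919], 'tool_rot': [2.2617, 2.1794, 0.0003], 'joint_positions': [0.8256, 0.1369, -0.9652, 1.7935, 0.1182, 1.2713, -0.2071], 'ft_force': [-0.5954, 0.002, -2.1918], 'grip_width': 0.4727, 'grip_force': 24.9532}
```

>>> carry_out:
  steps:
    - [0, 0, 0, 0.1, 0, -4, 0.3]
    - [0, 0, 0, 0.1, 0, -8, 0.3]
    - [0, 0, 0, 0.1, 0, -10, 0.3]
    - [0, 0, 0, 0.1, 0, -12, 0.3]
    - [0, 0, 0, 0.1, 0, -13, 0.3]
    - [0, 0, 0, 0.1, 0, -13.6, 0.3]
    - [0, 0, 0, 0.1, 0, -13.9, 0.3]
    - [0, 0, 0, 0.1, 0, -14.1, 0.3]
    - [0, 0, 0, 0.1, 0, -14.1, 0.3]

```text
time: 37.1
position: [0.5185, 0.0144, 0.0517]
tool_rot: [2.263, 2.178, 0.001]
ft_force: [-0.7, 1.0, 2.9]
grip_width: 0.477
grip_force: 25.0
```

>>> carry_out:
  steps:
    - [0, 0, 0, 0, 0, -0.2, 0.3]
    - [0, 0, 0, 0, 0, -0.2, 0.3]
    - [0, 0, 0, 0, 0, -0.2, 0.6]
    - [0, 0, 0, 0, 0, -0.2, 0.6]
    - [0, 0, 0, 0, 0, -0.2, 0.6]
    - [0, 0, 0, 0, 0, -0.2, 0.6]
    - [0, 0, 0, 0, 0, 3, 0.6]
    - [0, 0, 0, 0, 0, 8, 0.6]
    - [0, 0, 0, 0, 0, 13, 0.6]
    - [0, 0, 0, 0, 0, 18, 0.6]

```text
time: 38.1
position: [0.5174, 0.0145, 0.2323]
tool_rot: [2.263, 2.179, -0.0]
ft_force: [1.6, -1.1, -0.9]
grip_width: 0.597
grip_force: 0.0
```

>>> carry_out:
  steps:
    - [0, 0, 0, 0, 0, 5, 0.6]
    - [0, 0, 0, 0, -1, 10, 0.6]
    - [0, 0, 0, 1, -4, 14, 0.6]
    - [0, 0, 0, 2, -8, 17, 0.6]
    - [0, 0, 0, 3, -12, 19, 0.6]
    - [0, 0, 0, 4, -16, 19, 0.6]
    - [0, 0, 0, 5, -20, 19, 0.6]
    - [0, 0, 0, 6.5, -24, 19, 0.6]
    - [0, 0, 0, 8.3, -28, 19, 0.6]
    - [0, 0, 0, 8.3, -30, 19, 0.6]
    - [0, 0, 0, 8.3, -30, 19, 0.6]
    - [0, 0, 0, 8.3, -30, 19, 0.6]

```text
time: 39.3
position: [0.6008, -0.2847, 0.4204]
tool_rot: [-2.262, -2.178, -0.002]
ft_force: [-0.2, 1.0, -0.0]
grip_width: 0.602
grip_force: 0.0
```

Run:
```python
from h import *
st();im=snap('wrist','w8');save(im,'w8',k=1.5);snap('top','t4');snap('scene','s4')
```

```text
{'time': 39.3, 'position': [0.6008, -0.2847, 0.4204], 'tool_rot': [-2.2619, -2.1784, -0.0016], 'joint_positions': [0.9001, 0.453, -0.8245, 0.9971, 0.3356, 1.812, 0.1741], 'ft_force': [-0.2497, 1.0326, -0.0118], 'grip_width': 0.6017, 'grip_force': 0.0}
```

View pics/w8.png

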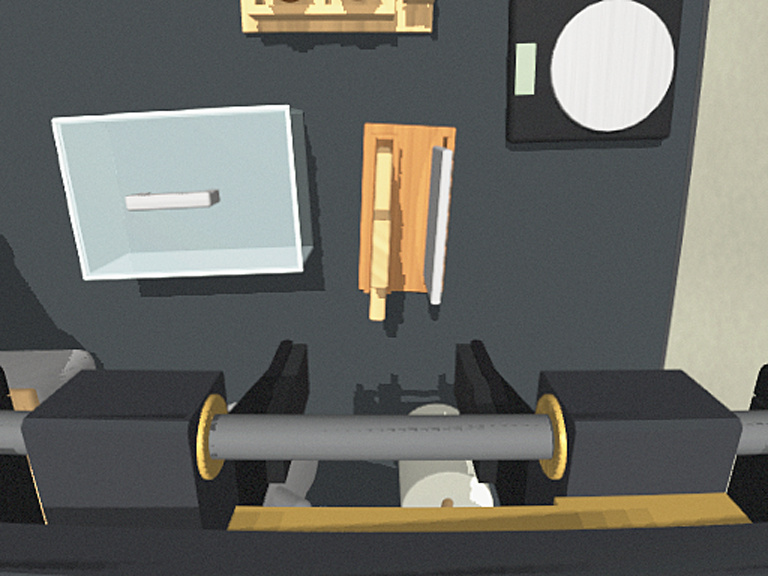

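The cover stands flat at left. The board's neck top runs from (382,220) to (380,288), its shoulders from (384,150) to (383,208) and near (377,318). The rack base corners are (364,124), (456,126) and (359,290).

Run:
```python
from h import *
im=load('w8');save(im,'w8c',(225,75,315,225),4)
f=lambda x,y,z:np.round(pix2w(im,x/1.5,y/1.5,z)[:2],4)
print('neck',f(382,220,.202),f(380,289,.202));print('sh',f(384,150,.152),f(377,320,.152),f(383,208,.152))
print('rack',f(364,124,.012),f(456,126,.012),f(359,290,.012))
```

```text
neck [ 0.6018 -0.2715] [ 0.5982 -0.3266]
sh [ 0.6054 -0.2219] [ 0.5936 -0.3726] [ 0.6028 -0.2702]
rack [ 0.5852 -0.1999] [ 0.6849 -0.2055] [ 0.5705 -0.3887]
```

View pics/w8c.png

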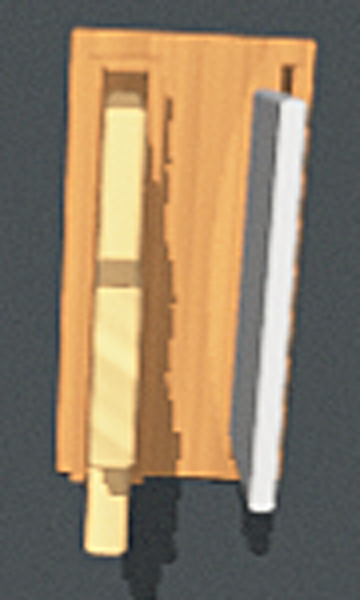

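>>> carry_out:
  squeeze: 40
  steps:
    - [0, 0, -2, -0.1, -1.4, -4, 0.6]
    - [0, 0, -2, -0.1, -1.4, -8, 0.6]
    - [0, 0, -2, -0.1, -1.4, -12, 0.6]
    - [0, 0, -2, -0.1, -1.4, -16, 0.6]
    - [0, 0, -2, -0.1, -1.4, -20, 0.6]
    - [0, 0, -2, -0.1, -1.4, -23, 0.6]
    - [0, 0, -2, -0.1, -1.4, -25, 0.6]
    - [0, 0, -2, -0.1, -1.4, -26.5, 0.6]
    - [0, 0, -2, -0.1, -1.4, -26.5, 0.6]
    - [0, 0, -2, -0.1, -1.4, -26.5, 0.6]
    - [0, 0, -2, -0.1, -1.4, -26.5, 0.6]

```text
time: 40.55
position: [0.6008, -0.2997, 0.1574]
tool_rot: [2.299, 2.137, 0.002]
ft_force: [-0.4, -0.4, 0.7]
grip_width: 0.603
grip_force: 0.0
```

>>> carry_out:
  steps:
    - [0, 0, 0, 0, 0, 0, 0]
    - [0, 0, 0, 0, 0, 0, 0]
    - [0, 0, 0, 0, 0, 0, 0]
    - [0, 0, 0, 0, 0, 0, 0]
    - [0, 0, 0, 0, 0, 0, 0]
    - [0, 0, 0, 0, 0, 0, 0]
    - [0, 0, 0, 0, 0, 0, 0]
    - [0, 0, 0, 0, 0, 0, 0]
    - [0, 0, 0, 0, 0, 0, 0]
    - [0, 0, 0, 0, 0, 0, 0]

```text
time: 41.55
position: [0.5998, -0.2996, 0.1555]
tool_rot: [2.301, 2.138, 0.0]
ft_force: [-0.2, 0.1, 0.2]
grip_width: 0.16
grip_force: 40.0
```

>>> carry_out:
  steps:
    - [0, 0, 0, 0, 0, 1.5, 0]
    - [0, 0, 0, 0, 0, 4, 0]
    - [0, 0, 0, 0, 0, 7, 0]
    - [0, 0, 0, 0, 0, 10, 0]
    - [0, 0, 0, 0, 0, 13, 0]
    - [0, 0, 0, 0.3, 1, 15, 0]
    - [0, 0, 0.5, 1, 4, 15, 0]
    - [0, 0, 1, 1.7, 8, 15, 0]
    - [0, 0, 1.5, 2.5, 12, 15, 0]
    - [0, 0, 1.5, 3.2, 16, 15, 0]
    - [0, 0, 1.5, 4, 20, 15, 0]
    - [0, 0, 1.5, 4.5, 24, 15, 0]

```text
time: 42.75
position: [0.6449, -0.058, 0.3063]
tool_rot: [2.273, 2.168, 0.0]
ft_force: [1.0, 0.3, -1.9]
grip_width: 0.155
grip_force: 40.0
```

>>> carry_out:
  steps:
    - [0, 0, 0, 0.2, 3, 0, 0]
    - [0, 0, 0, 0.4, 5, 0, 0]
    - [0, 0, 0, 0.4, 6.7, 0, 0]
    - [0, 0, 0, 0.4, 6.7, 0, 0]
    - [0, 0, 0, 0.4, 6.7, 0, 0]

```text
time: 43.25
position: [0.6488, 0.0063, 0.3057]
tool_rot: [2.273, 2.167, -0.001]
ft_force: [0.1, -0.3, -2.0]
grip_width: 0.158
grip_force: 40.0
```

Run:
```python
from h import *
st()
im=snap('wrist','w9');save(im,'w9',k=1.5)
```

```text
{'time': 43.25, 'position': [0.6488, 0.0063, 0.3057], 'tool_rot': [2.2731, 2.1671, -0.0012], 'joint_positions': [0.5889, 0.4242, -0.9054, 1.2947, 0.331, 1.575, -0.3173], 'ft_force': [0.0703, -0.2971, -2.0361], 'grip_width': 0.1583, 'grip_force': 39.9626}
```

View pics/w9.png

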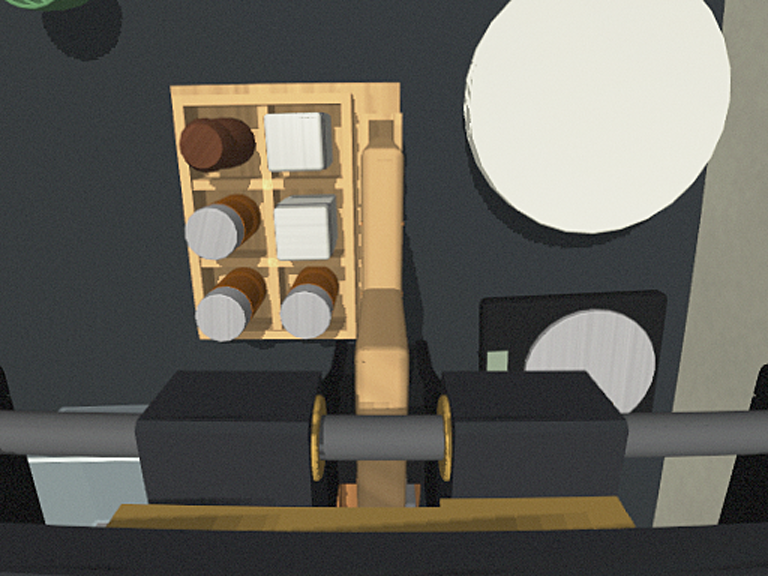

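All five items stand in their cells with the mill untouched, and the slot's far end shows at (382,135), in line with the board. I'll read the slot edges from an intensity profile.

Run:
```python
from h import *
im=load('w9');p=im['pixels'].astype(int)
for v in (80,84,88,92,96): print(v,p[v,228:276].sum(1).tolist())
th=np.radians(-2.5);t=np.array([.553,.0132])
def c2w(x,y,z): return [t[0]+x*np.cos(th)-y*np.sin(th),t[1]+x*np.sin(th)+y*np.cos(th),z]
for y in(.085,.078,.07):print(y,np.round(w2pix(im,[c2w(.078,y,.048),c2w(.086,y,.048),c2w(.086,y,.008),c2w(.106,y,.008),c2w(.106,y,.06),c2w(.112,y,.06)]),1).tolist())
```

```text
80 [592, 569, 561, 564, 573, 563, 387, 242, 332, 341, 342, 486, 562, 565, 569, 561, 584, 499, 315, 325, 342, 347, 323, 350, 362, 359, 355, 344, 346, 331, 333, 332, 317, 282, 414, 545, 574, 562, 587, 499, 257, 157, 190, 169, 189, 168, 186, 172]
84 [572, 579, 564, 565, 574, 565, 406, 245, 318, 436, 565, 556, 553, 559, 568, 576, 590, 487, 286, 323, 312, 307, 307, 301, 326, 346, 348, 341, 331, 337, 333, 330, 315, 260, 407, 526, 537, 538, 559, 453, 240, 168, 172, 192, 179, 159, 171, 179]
88 [566, 563, 568, 567, 574, 563, 441, 238, 336, 331, 461, 573, 553, 567, 560, 567, 583, 497, 295, 315, 330, 311, 303, 313, 335, 339, 343, 330, 341, 346, 323, 335, 336, 262, 392, 536, 541, 542, 564, 448, 229, 150, 174, 166, 186, 175, 164, 172]
92 [555, 566, 567, 570, 566, 589, 483, 209, 315, 337, 468, 573, 552, 559, 567, 572, 583, 495, 296, 312, 326, 335, 338, 362, 344, 350, 356, 350, 348, 353, 347, 345, 334, 255, 397, 537, 545, 549, 556, 449, 234, 163, 176, 178, 172, 181, 162, 173]
96 [552, 571, 565, 555, 573, 585, 495, 204, 316, 338, 314, 465, 571, 558, 571, 589, 533, 394, 327, 341, 361, 343, 344, 346, 342, 353, 346, 341, 337, 349, 338, 348, 340, 350, 322, 332, 443, 536, 570, 453, 200, 117, 172, 165, 186, 185, 169, 180]
0.085 [[238.7, 78.5], [245.4, 78.5], [246.2, 78.9], [261.5, 78.8], [262.5, 78.3], [267.6, 78.3]]
0.078 [[238.8, 84.6], [245.5, 84.5], [246.2, 84.4], [261.5, 84.3], [262.4, 84.5], [267.6, 84.5]]
0.07 [[238.9, 91.5], [245.6, 91.4], [246.3, 90.7], [261.5, 90.6], [262.4, 91.6], [267.5, 91.6]]
```

>>> carry_out:
  steps:
    - [0, 0, 0, 0, 0.3, -3, 0]
    - [0, 0, 0, 0, 0.3, -6, 0]
    - [0, 0, 0, 0, 0.3, -8, 0]
    - [0, 0, 0, 0, 0.3, -9.5, 0]
    - [0, 0, 0, 0, 0.3, -10.5, 0]
    - [0, 0, 0, 0, 0.3, -11.5, 0]
    - [0, 0, 0, 0, 0.3, -11.5, 0]

```text
time: 44.0
position: [0.6484, 0.0098, 0.1895]
tool_rot: [-2.273, -2.167, 0.002]
ft_force: [-0.2, 0.7, -2.0]
grip_width: 0.16
grip_force: 40.0
```

Bottom edge is at 0.046, already between the slot walls with no contact. Continuing.

>>> carry_out:
  steps:
    - [0, 0, 0, 0, 0, -1, 0]
    - [0, 0, 0, 0, 0, -2, 0]
    - [0, 0, 0, 0, 0, -3, 0]
    - [0, 0, 0, 0, 0, -3.5, 0]
    - [0, 0, 0, 0, 0, -3.7, 0]
    - [0, 0, 0, 0, 0, -3.85, 0]
    - [0, 0, 0, 0, 0, -3.85, 0]

```text
time: 44.7
position: [0.6489, 0.0103, 0.1521]
tool_rot: [2.273, 2.168, 0.0]
ft_force: [-0.2, 0.1, -2.2]
grip_width: 0.157
grip_force: 40.0
```

>>> carry_out:
  steps:
    - [0, 0, 0, 0, 0, -0.15, 0]
    - [0, 0, 0, 0, 0, -0.3, 0]
    - [0, 0, 0, 0, 0, -0.3, 0]

```text
time: 45.0
position: [0.6494, 0.0104, 0.1514]
tool_rot: [2.272, 2.167, 0.002]
ft_force: [-1.9, -0.9, 6.7]
grip_width: 0.158
grip_force: 40.0
```

Standing on the slot floor. Release and rise straight up.

>>> carry_out:
  steps:
    - [0, 0, 0, 0, 0, 0, 0.5]
    - [0, 0, 0, 0, 0, 0, 0.5]
    - [0, 0, 0, 0, 0, 0, 0.5]
    - [0, 0, 0, 0, 0, 0, 0.5]
    - [0, 0, 0, 0, 0, 0, 0.5]
    - [0, 0, 0, 0, 0, 2, 0.5]
    - [0, 0, 0, 0, 0, 6, 0.5]
    - [0, 0, 0, 0, 0, 11, 0.5]
    - [0, 0, 0, 0, 0, 16, 0.5]
    - [0, 0, 0, -5, -3, 20, 0.5]
    - [0, 0, 0, -10, -8, 22, 0.5]
    - [0, 0, 0, -10, -8, 22, 0.5]

```text
time: 46.2
position: [0.5479, -0.07, 0.3702]
tool_rot: [2.271, 2.169, 0.001]
ft_force: [-0.4, -1.2, -0.0]
grip_width: 0.5
grip_force: 0.0
```

Run:
```python
from h import *
st();im=snap('scene','s5');im2=snap('top','t5')
a=cv2.resize(im['pixels'][70:290,110:400],None,fx=2,fy=2);b=cv2.resize(im2['pixels'][90:250,200:420],None,fx=2*220/290*0+1,fy=1)
c=np.zeros((440,800,3),np.uint8);c[:440,:580]=a;c[:160,580:800]=b
cv2.imwrite('pics/fin.png',c[:,:,::-1])
```

```text
{'time': 46.2, 'position': [0.5479, -0.07, 0.3702], 'tool_rot': [2.2709, 2.1692, 0.0006], 'joint_positions': [0.8997, 0.1631, -0.9336, 1.4158, 0.1317, 1.6266, -0.0657], 'ft_force': [-0.4244, -1.2332, -0.0048], 'grip_width': 0.4996, 'grip_force': 0.0}
```

View pics/fin.png

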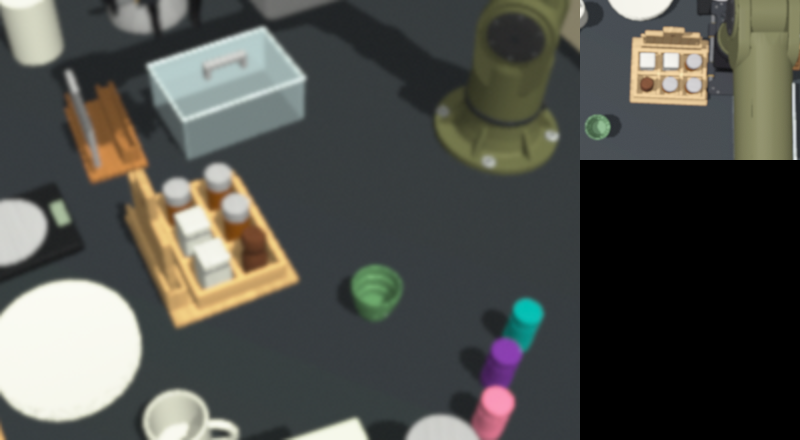

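The picture shows the cover flat at (225,90), all five items upright in the caddy with the mill, the board standing in the slot at (150,220), and the cup undisturbed. Handing in.

```bash
python3 -c "
from bench import ctrl
print(ctrl.close_job())"
```

```text
the job is handed in; nothing more can be done
None
```

The job is handed in, with no verdict shown. The final pictures showed the cover flat on the slate, three jars and two tins upright in the five free compartments, the mill still in its compartment, and the board standing in its slot.

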